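# Strip and sort salvaged instrument parts

## Task

Sort the salvaged parts into the white trays, each into the open compartment of the tray whose ledge carries a sample of its kind: pull the knob off the chassis spindle (twisting helps) and put it with the other knob in the knob tray, the heat sink in its tray and the capacitor in its tray. Set each part down gently, flat on the tray's floor and upright as its sample stands, let go of it, and leave the multimeter and the screwdriver where they lie.

Things in the scene. Friction and masses are not known exactly. Their poses are not given: they have to be found in the camera images.
- panel: Grey instrument chassis 86 x 86 x 40 mm high, bright metal top with dial ticks, fixed to the bench. Mid-top: a steel nut (18 mm across, 4 mm high) and an upright brass split spindle (10 mm across, ending 14 mm above the nut) on which fitted_knob sits. Origin: centre of the underside, at bench height; z up.
- fitted_knob: Black round knob, diameter 44, height 26 mm, ribbed side, white pointer line on top, 50 g. It starts pushed onto the chassis spindle, underside 44 mm above the bench. The springy spindle grips its bore by friction: pull with 6 to 12 N, more easily while twisting about 20 degrees to and fro (turns freely); free once 16 mm up. Origin: centre of underside; z up, x along the pointer.
- loose_knob: Another knob just like it (44 mm in diameter, 26 mm high, 50 g), standing loose on the bench, pointer line upward. Origin: centre of its underside; z up out of its top.
- heat_sink: Bare aluminium heat sink, 64 mm long (x), 46 mm wide (y), 30 mm high: a 4 mm base with five upright fins running along x, fins up, 100 g. Origin: centre of its underside; z up. Grip it across its 46 mm width.
- capacitor: Large can capacitor standing on end: grey cylinder 40 mm in diameter, 50 mm high, bright aluminium top with a crossed vent line, 80 g. Origin: centre of its underside; z up.
- knob_tray: White tray fixed to the bench: open compartment 110 (x) x 130 (y) mm outside, walls 4 mm thick, 28 mm high, floor 4 mm thick; joined to its +x side a ledge 52 mm deep, 12 mm high, with a sample fixed at x = +81 mm: a black knob (44 mm diameter, top 38 mm above the bench). Origin: under the compartment's middle, at bench height; z up.
- sink_tray: White tray fixed to the bench: open compartment 110 (x) x 130 (y) mm outside, walls 4 mm thick, 28 mm high, floor 4 mm thick; joined to its +x side a ledge 52 mm deep, 12 mm high, with a sample fixed at x = +81 mm: a finned heat sink (46 x 64 mm, top 42 mm above the bench). Origin: under the compartment's middle, at bench height; z up.
- cap_tray: White tray fixed to the bench: open compartment 110 (x) x 130 (y) mm outside, walls 4 mm thick, 28 mm high, floor 4 mm thick; joined to its +x side a ledge 52 mm deep, 12 mm high, with a sample fixed at x = +81 mm: a standing can capacitor (40 mm diameter, top 62 mm above the bench). Origin: under the compartment's middle, at bench height; z up.
- multimeter: Bystander: blue hand multimeter lying on its back, 150 (x) x 75 (y) x 34 mm with a dial up to 40 mm. Origin: centre of its underside.
- screwdriver: Bystander: screwdriver about 200 mm long lying on the bench, blue handle to its -x end. Origin: on its underside, about mid-length.
Not all that is in view belongs to the job. Leave any turquoise look-alike of the sink_tray alone.

How it is judged:
At the end, for the whole second after the job is handed in: Both knobs stand in the knob tray, the heat sink in the heat-sink tray and the capacitor in the capacitor tray: each part's centre within 45 mm (x) and 55 mm (y) of the compartment's centre, its underside on the floor (0 to 10 mm above the tray's underside), tilted less than 0.2 rad, and at rest (x of fitted_knob in the frame of knob_tray between -0.045 and 0.045 m and y of fitted_knob in the frame of knob_tray between -0.055 and 0.055 m and z of fitted_knob in the frame of knob_tray between 0 and 0.01 m and angle between each of fitted_knob, loose_knob, heat_sink, capacitor's own z axis and vertical below 0.2 rad and linear speed of each of fitted_knob, loose_knob, heat_sink, capacitor below 0.03 m/s and angular speed of each of fitted_knob, loose_knob, heat_sink, capacitor below 0.3 rad/s and x of loose_knob in the frame of knob_tray between -0.045 and 0.045 m and y of loose_knob in the frame of knob_tray between -0.055 and 0.055 m and z of loose_knob in the frame of knob_tray between 0 and 0.01 m and x of heat_sink in the frame of sink_tray between -0.045 and 0.045 m and y of heat_sink in the frame of sink_tray between -0.055 and 0.055 m and z of heat_sink in the frame of sink_tray between 0 and 0.01 m and x of capacitor in the frame of cap_tray between -0.045 and 0.045 m and y of capacitor in the frame of cap_tray between -0.055 and 0.055 m and z of capacitor in the frame of cap_tray between 0 and 0.01 m); the robot touches nothing.
It fails at once if the multimeter is moved more than 30 mm (distance of multimeter from where it was at the start of the episode above 0.03 m).
It fails at once if the screwdriver is moved more than 30 mm (distance of screwdriver from where it was at the start of the episode above 0.03 m).
It fails at once if a part is dropped or thrown (faster than 0.8 m/s out of the fingers, a fall of about 30 mm) ((linear speed of fitted_knob above 0.8 m/s and contact force between fitted_knob and the fingers below 0.02 N) or (linear speed of loose_knob above 0.8 m/s and contact force between loose_knob and the fingers below 0.02 N) or (linear speed of heat_sink above 0.8 m/s and contact force between heat_sink and the fingers below 0.02 N) or (linear speed of capacitor above 0.8 m/s and contact force between capacitor and the fingers below 0.02 N)).
It also fails if it takes over 115 s, if anything falls off the work surface, if the arm or the gripper's body presses on something with over 40 N, if the wrist force passes 120 N, or if a joint passes its speed limit or range.

## Robot

A 6-joint arm with a two-finger parallel gripper is mounted at the origin on the work surface. World frame = base frame: x ahead of the robot, y to its left, z up, the work surface at z = 0. Lengths are in m, angles in rad, forces in N, time in s.
With the tool pointing down it reaches from about 0.3 to 0.875 m from the base axis. Payload 6.4 kg.
Tool frame: the origin (TCP) lies midway between the tips of the shut fingers; the grasp point (between the pads) lies 19 mm behind it (ctrl.tcp_to_grasp is the distance from the TCP to the grasp point, in m); z points along the fingers, y is the direction in which the jaws open and shut (so a half turn about z gives the same grasp; the last joint's range is limited). The gripper opens to 85 mm and grips with 20 to 120 N. Pads are 22 mm wide; open, the fingers measure 114 mm over their backs; the gripper's body (76 mm by 85 mm) begins 54 mm behind the grasp point. The pads swing forward as they close: fully open they stand 13 mm farther back than shut.
Start: joints at [1.131, 0.181, 1.607, -0, 1.354, -0.206], TCP at [0.133, 0.559, 0.231] pointing down, gripper open.
Joint ranges: [-2.99, 2.99], [-0.89, 2.07], [0.3, 2.58], [-1.14, 4.28], [0, 2.63], [-3.12, 3.12]. Speed limits (rad/s): [2.57, 2.57, 3.01, 3.14, 3.14, 3.14].

## Interface

Orientations are given as a unit quaternion [w, x, y, z].
In Python, from bench import monitor, imaging, order, spotter, ctrl gives the robot as it stands.
- The arm moves only by the shell command python3 -m pendant 'ROWS'. ROWS is JSON, a list that holds one entry, the list of rows, each a list of 5 numbers: the shift along the world's x, y, z in mm, then the turn about the world's z in degrees, then the finger opening in mm, from 0 to 85.4. A call has 1 to 8 rows; each row shifts and turns the commanded pose from where the row before left it; what a row does not reach is not made up. A row lasts 1/8 s, in which the tool goes at most 62.5 mm and 10.7 degrees, less where a joint would pass 70% of its speed; a pose out of reach is approached as far as the arm can. A call with a gripper value outside its range is refused whole. The fingers move at their own pace and stop on an object; the grip force is fixed at half the most. Time passes only in rows, so rows that do not move let the fingers close. It gives the time, the measured TCP pose, the force and the opening at its end, in the units of the state.
- monitor.get_obs(): the state, without advancing time (a new reading comes with each control period).
- imaging.camera(name): name is "side" or "top" or "wrist"; returns a dict with "img" (384x512x3 uint8, red, green, blue), "vfov" (degrees; the focal length in pixels is half the picture's height over the tangent of half this angle, whatever the lens; pixels are square), "cx", "cy" (the principal point, pixels), "origin" and "orientation" of the camera in the world. Camera axes: x right, y down, z forward; pixel columns grow to the right and rows downward; lengths in m; the calibration is good to about 2 mm. A picture is of the moment at which its call begins. There is no depth.
- order.hand_in(): hands the job in, once; it reports no verdict.
Trained networks look in the newest picture that a camera, given by its name, has taken for a name from the list of things; names that differ only in an ending like _2 or _b are one class to them, and where a whole thing is asked for, a point or a joint stands for the part that bears it (a point fixed in the world has none). Each returns a list of dicts, best first, with "confidence" (0 to 1); they miss things now and then, are a little off and sometimes report something else, mostly with a low value. They report only what shows in the picture. A call takes as long as a camera call. They do not tell look-alikes from the thing itself.
- spotter.recognise(camera, thing): "at" ([x, y, z] in m, in the coordinates of the camera as it stood for that picture, good to about 4 mm: the middle of the surface that is visible of it).
- spotter.tip_of(camera, thing): "at" ([x, y, z] in m, in the coordinates of the camera as it stood for that picture, good to about 4 mm: a listed point, or the origin of a listed thing).
The state is a dict: "time_s": time; "q": joint angles; "dq": joint speeds; "joint_efforts": joint torques, N m; "eef_pos": TCP position; "eef_rot": TCP orientation; "wrist_force": force on the tool from outside, world axes, zero at the start; "torque": the same for the moment, N m; "opening": opening from 0.0 (shut) to 1.0 (fully open).
Only numpy, scipy, OpenCV 4.12 (cv2) and the standard library are available. Lean on these libraries where they do the work, as an engineer would, in place of code of your own. Each camera call takes 0.05 s, during which the arm holds its last target. There are 200 camera calls.

## Working session

There is one attempt and no reset: what is moved stays moved. The work goes in short steps, Python scripts to look and compute and a shell command to move; the robot and the scene stay as the last step left them, time stands still between calls to the robot, and variables do not carry over. Pictures are saved under pics/ and viewed, about 12 in all and at most 16, crops included, and the job is handed in when it is done.

```bash
mkdir -p pics; ls
cat > h.py <<'E'
import numpy as np, cv2
from scipy.spatial.transform import Rotation as R
from bench import monitor, imaging, order, spotter, ctrl
def rot(q): return R.from_quat([q[1],q[2],q[3],q[0]]).as_matrix()
def cam(n,f=None):
    c=imaging.camera(n)
    if f: cv2.imwrite('pics/'+f,c['img'][:,:,::-1])
    return c
def w(c,p): return rot(c['orientation'])@np.array(p)+np.array(c['origin'])
def fl(c): return c['img'].shape[0]/2/np.tan(np.radians(c['vfov']/2))
def pix(c,P):
    p=rot(c['orientation']).T@(np.array(P)-np.array(c['origin'])); return np.round([c['cx']+fl(c)*p[0]/p[2],c['cy']+fl(c)*p[1]/p[2]],1)
def ray(c,uv,z):
    d=rot(c['orientation'])@np.array([(uv[0]-c['cx'])/fl(c),(uv[1]-c['cy'])/fl(c),1]); o=np.array(c['origin']); return o+d*(z-o[2])/d[2]
E
python3 - <<'E'
from h import *
for n in ['top','side']:
    c=cam(n,n+'0.png'); print(n,c['origin'],c['vfov'])
    for t in ['panel','fitted_knob','loose_knob','heat_sink','capacitor','knob_tray','sink_tray','cap_tray','multimeter','screwdriver']:
        for r in spotter.tip_of(n,t)[:4]:
            P=w(c,r['at']); print(t,round(r['confidence'],2),P.round(3),pix(c,P))
E
```

```text
pics
top [0.24412414 0.07978158 1.22030172] 55.03126034376252
panel 0.95 [0.451 0.11  0.001] [247.  201.5]
fitted_knob 0.56 [0.449 0.107 0.045] [247.5 199.7]
loose_knob 0.57 [ 0.368  0.283 -0.007] [196.1 228.8]
heat_sink 0.56 [ 0.353 -0.309 -0.001] [374.8 225. ]
capacitor 0.5 [ 0.441 -0.11  -0.002] [312.8 201.5]
knob_tray 0.92 [ 0.625 -0.026  0.003] [284.5 149.7]
sink_tray 0.72 [0.603 0.241 0.001] [207.4 159.6]
cap_tray 0.81 [ 0.586 -0.272  0.   ] [356.7 157.8]
multimeter 0.62 [ 0.496  0.459 -0.001] [143.2 193. ]
screwdriver 0.66 [ 0.441 -0.456  0.003] [415.9 196.6]
screwdriver 0.47 [ 0.603  0.242 -0.   ] [207.  159.6]
side [ 0.36717636 -1.12611916  0.76616317] 48.262634632786586
panel 0.87 [0.447 0.111 0.002] [233.1 206.9]
panel 0.54 [0.599 0.244 0.001] [271.5 186.5]
panel 0.28 [ 0.436 -0.101 -0.001] [234.3 245.5]
fitted_knob 0.74 [0.451 0.109 0.047] [234.2 195.7]
loose_knob 0.55 [0.362 0.28  0.001] [207.  184.5]
heat_sink 0.95 [ 0.352 -0.305  0.009] [207.1 292.6]
heat_sink 0.42 [0.369 0.278 0.001] [208.8 184.8]
capacitor 0.56 [ 0.441 -0.106 -0.   ] [236.3 246.2]
knob_tray 0.6 [ 0.493  0.462 -0.005] [238.1 163.5]
sink_tray 0.62 [0.441 0.65  0.002] [223.1 144.1]
sink_tray 0.59 [0.598 0.247 0.002] [271.3 185.9]
cap_tray 0.8 [ 0.583 -0.271  0.003] [294.3 279.7]
cap_tray 0.68 [ 0.627 -0.022  0.003] [292.7 225.9]
multimeter 0.91 [ 0.492  0.462 -0.001] [238.  162.5]
multimeter 0.27 [ 0.581 -0.267  0.004] [293.3 278.3]
screwdriver 0.59 [ 0.437 -0.453  0.002] [246.1 337.8]
screwdriver 0.36 [0.365 0.277 0.002] [207.9 184.7]
```

Run:
```python
import cv2
i=cv2.imread('pics/top0.png'); cv2.imwrite('pics/top0c.png',cv2.resize(i[80:300,90:470],None,fx=2.1,fy=2.1,interpolation=cv2.INTER_CUBIC))
```

```text
(no output)
```

View pics/top0c.png

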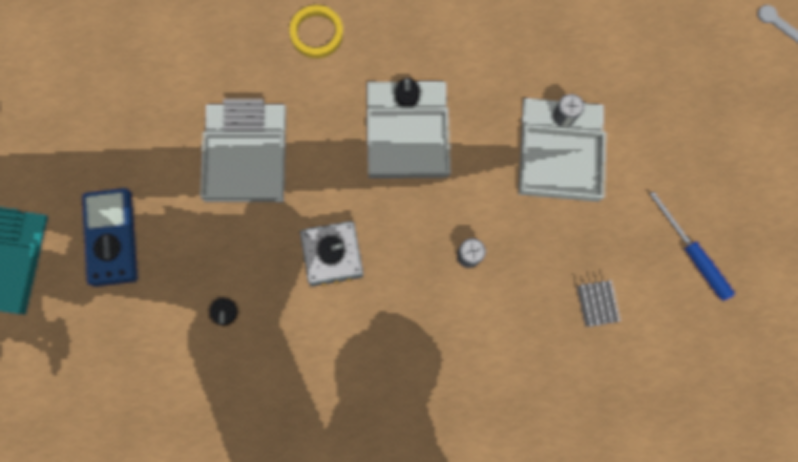

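View pics/side0.png

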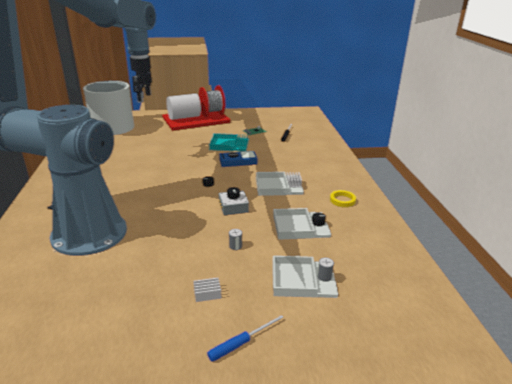

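Candidates (top picture pixels). Knobs: loose (196,229), fitted (247,200), tray sample (284,124), multimeter dial (141,197). Sinks: loose (375,225), sample (206,133). Caps: loose (313,200), sample (361,130). Sink tray: white (207,160), versus the turquoise look-alike (95,205), which I reject. I'll check the choices in one crop and get the tray yaws, the sink yaw and the tool yaw.

Run:
```python
from h import *
o=monitor.get_obs(); M=rot(o['eef_rot']); print('tool x',M[:,0].round(3),'tool y',M[:,1].round(3),o['opening'],ctrl.tcp_to_grasp)
i=cv2.imread('pics/top0.png')
a=cv2.resize(i[205:245,180:220],(400,400),interpolation=cv2.INTER_CUBIC); b=cv2.resize(i[205:245,355:395],(400,400),interpolation=cv2.INTER_CUBIC)
cv2.imwrite('pics/crop1.png',np.hstack([a,b]))
c=cam('top')
# tray yaw: near and far corners from the crop (crop px -> full)
for n,p,q in [('sink',(203,199),(283,200)),('knob',(367,174),(449,176)),('cap',(521,193),(602,198))]:
    P,Q=[ray(c,(90+u/2.1,80+v/2.1),0.028) for u,v in(p,q)]; d=Q-P; print(n,np.hypot(*d[:2]).round(3),np.degrees(np.arctan2(d[0],-d[1])).round(1))
```

```text
tool x [-0.973  0.232  0.   ] tool y [ 0.232  0.973 -0.   ] 1.001378448070003 0.0187
sink 0.127 -3.3
knob 0.131 -4.0
cap 0.128 -6.2
```

View pics/crop1.png

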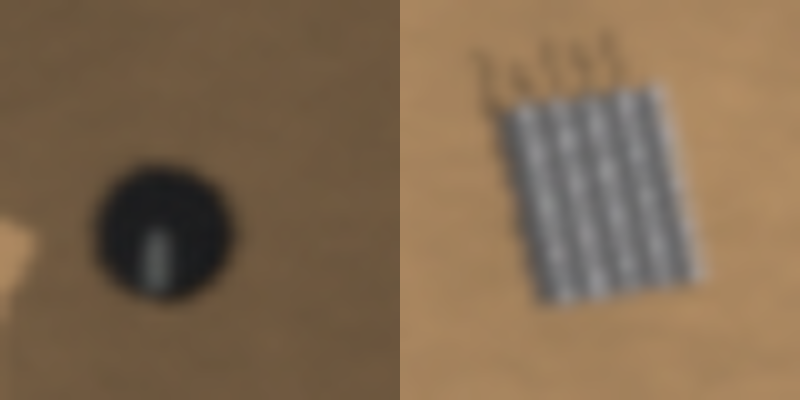

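The crop shows the plain loose knob (centre 196.5,228) and the loose finned sink (375,224), its fins about 10° off x. Now I move above the loose knob.

```bash
python3 -m pendant '[[[29,-35,-6,-10,85],[29,-35,-6,-10,85],[29,-35,-6,-10,85],[29,-35,-6,-10,85],[29,-35,-6,-10,85],[29,-35,-6,-10,85],[29,-34,-6,-10,85],[30,-34,-6,-10,85]]]'
python3 - <<'E'
from h import *
c=cam('wrist','w1.png'); print(c['origin'],c['vfov'])
for r in spotter.tip_of('wrist','loose_knob'): print(r['confidence'],w(c,r['at']).round(4),pix(c,w(c,r['at'])))
t=cam('top')
for r in spotter.tip_of('top','heat_sink')[:1]: print(w(t,r['at']).round(4))
print('knob top ray',ray(t,(196.5,228.2),.026))
f=lambda u,v:ray(t,(355+(u-400)/10,205+v/10),.03)
A,B,C,D=f(505,105),f(540,305),f(660,88),f(705,282); print('sink',(A+B+C+D)/4,[np.degrees(np.arctan2(*(p-q)[1::-1])).round(1) for p,q in((A,B),(C,D))],np.linalg.norm(A-B))
print(monitor.get_obs()['eef_pos'])
E
```

```text
time_s: 2.15
eef_pos: [0.3671, 0.2803, 0.1834]
eef_rot: [0.0, 0.73, 0.684, 0.0]
wrist_force: [1.6, 0.6, -0.6]
opening: 0.996
[0.37182303 0.36139765 0.32725287] 61.57090700113099
0.69 [0.3681 0.2819 0.0023] [254.9 158.6]
[ 0.3566 -0.3075 -0.0015]
knob top ray [0.36634032 0.27628382 0.026     ]
sink [ 0.35220135 -0.30085803  0.03      ] [np.float64(3.9), np.float64(6.6)] 0.06486248558555144
[0.36647076 0.28095166 0.18325895]
```

View pics/w1.png

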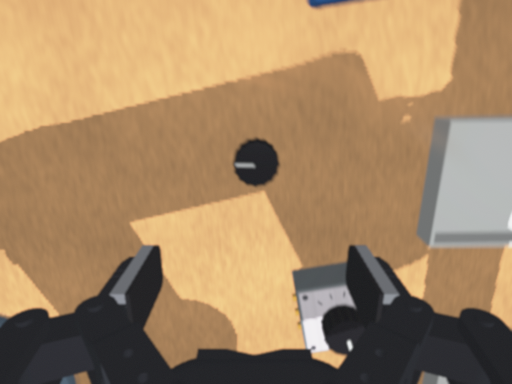

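```bash
python3 - <<'E'
from h import *
c=cam('wrist'); print(ray(c,(256.5,161.5),.026),c['cx'],c['cy'])
im=c['img']
for r in spotter.tip_of('wrist','fitted_knob')[:2]: print(w(c,r['at']).round(4))
E
python3 -m pendant '[[[0,0,-40,0,70],[0,0,-40,0,70],[0,0,-40,0,70],[0,0,-30,0,70],[0,0,-20,0,70],[0,0,-8,0,70],[0,0,-4,0,70]]]'
```

```text
[0.36899815 0.28547813 0.026     ] 253.88608621657235 184.0571095048921
[0.4483 0.1068 0.045 ]
time_s: 3.32
eef_pos: [0.366, 0.2821, 0.0014]
eef_rot: [0.0, 0.727, 0.686, 0.0]
wrist_force: [-0.1, 0.2, 0.2]
opening: 0.818
```

```bash
python3 -m pendant '[[[1,0,0,0,20],[0,0,0,0,20],[0,0,0,0,20],[0,0,0,0,20],[0,0,0,0,20],[0,0,0,0,20]]]'; python3 -m pendant '[[[0,0,10,0,20],[0,0,30,0,20],[0,0,30,0,20],[0,0,20,0,20]]]'
python3 - <<'E'
from h import *
c=cam('wrist','w2.png'); print(monitor.get_obs()['eef_pos'])
t=cam('top')
for n,cc in(('wrist',c),('top',t)):
  for r in spotter.tip_of(n,'knob_tray')[:2]: print(n,r['confidence'],w(cc,r['at']).round(4))
E
```

```text
time_s: 4.08
eef_pos: [0.368, 0.2819, 0.0024]
eef_rot: [0.0, 0.728, 0.686, 0.001]
wrist_force: [-2.8, 0.3, 5.5]
opening: 0.491
time_s: 4.58
eef_pos: [0.3679, 0.2816, 0.0934]
eef_rot: [0.0, 0.728, 0.686, 0.001]
wrist_force: [0.9, 0.4, -0.5]
opening: 0.492
[0.36925323 0.28224661 0.09548181]
top 0.73 [ 0.6288 -0.0234  0.0008]
```

View pics/w2.png

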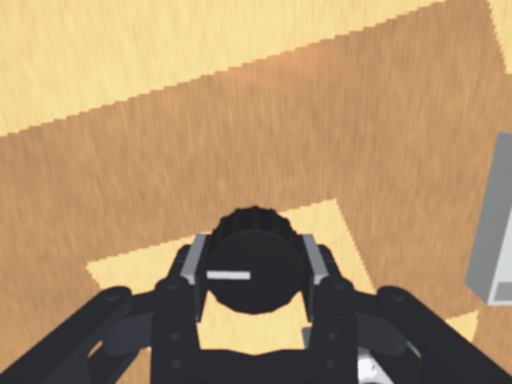

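Held centred, pointer to the left. I carry it towards the knob tray, in the left half.

```bash
python3 -m pendant '[[[20,-10,40,0,20],[35,-39,20,0,20],[35,-39,0,0,20],[35,-39,0,0,20],[35,-39,0,0,20],[35,-39,0,0,20],[35,-39,0,0,20],[31,-35,0,0,20]]]'
python3 - <<'E'
from h import *
c=cam('wrist','w3.png'); print(monitor.get_obs()['eef_pos'])
for r in spotter.tip_of('wrist','knob_tray')[:2]: print(r['confidence'],w(c,r['at']).round(4))
P=lambda x,y,z,o=(.627,-.024):np.array([o[0]+x*np.cos(-.07)-y*np.sin(-.07),o[1]+x*np.sin(-.07)+y*np.cos(-.07),z])
for x,y in((-.055,.065),(-.055,-.065),(.055,.065),(.055,-.065)): print(x,y,pix(c,P(x,y,.028)))
E
```

```text
time_s: 5.78
eef_pos: [0.6284, 0.0008, 0.1493]
eef_rot: [-0.001, 0.728, 0.686, -0.001]
wrist_force: [0.2, 0.6, -0.4]
opening: 0.496
[ 0.63172324 -0.00411087  0.14965869]
0.65 [ 0.6322 -0.0186 -0.0007]
-0.055 0.065 [188.6 129.6]
-0.055 -0.065 [195.8 267.2]
0.055 0.065 [322.5 131.1]
0.055 -0.065 [311.9 268.4]
```

View pics/w3.png

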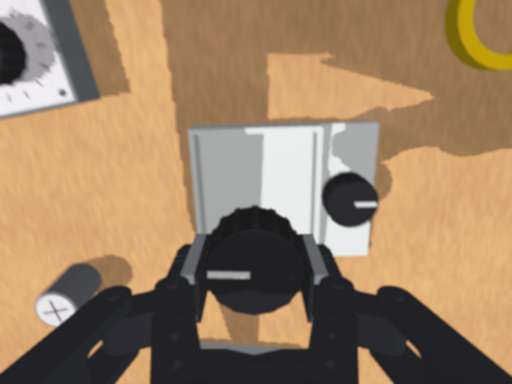

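```bash
python3 -m pendant '[[[1,3,-40,0,20],[1,3,-40,0,20],[0,0,-30,0,20],[0,0,-20,0,20],[0,0,-8,0,20],[0,0,-4,0,20],[0,0,0,0,20],[0,0,-2,0,20]]]'
```

```text
time_s: 6.88
eef_pos: [0.6312, 0.0082, 0.0086]
eef_rot: [0.001, 0.728, 0.686, 0.001]
wrist_force: [1.0, -0.2, -0.3]
opening: 0.491
```

```bash
python3 -m pendant '[[[0,0,-1,0,20],[0,0,-1,0,20],[0,0,0,0,20]]]'
```

```text
time_s: 7.25
eef_pos: [0.6306, 0.0083, 0.0064]
eef_rot: [0.0, 0.728, 0.686, 0.0]
wrist_force: [-2.3, 0.0, 5.4]
opening: 0.488
```

```bash
python3 -m pendant '[[[0,0,0,0,54],[0,0,0,0,56],[0,0,5,0,56],[0,0,20,0,56],[0,0,40,0,70],[0,0,40,0,80],[-15,5,30,0,85],[-26,13,10,0,85]]]'; python3 -m pendant '[[[-28,16,0,0,85],[-28,16,0,0,85],[-28,16,0,0,85],[-28,16,0,0,85],[-28,18,0,0,85],[0,0,0,0,70]]]'
python3 - <<'E'
from h import *
c=cam('wrist','w4.png'); print(monitor.get_obs()['eef_pos'])
for r in spotter.tip_of('wrist','fitted_knob')[:2]: print(r['confidence'],w(c,r['at']).round(4),pix(c,w(c,r['at'])+[0,0,.026]))
E
```

```text
time_s: 8.25
eef_pos: [0.5912, 0.0258, 0.1548]
eef_rot: [0.003, 0.728, 0.686, 0.002]
wrist_force: [-0.7, 0.0, 0.4]
opening: 0.996
time_s: 9.0
eef_pos: [0.4479, 0.1094, 0.1514]
eef_rot: [0.0, 0.727, 0.687, 0.0]
wrist_force: [-0.9, -0.2, -0.4]
opening: 0.83
[0.44937781 0.10878792 0.15171854]
0.62 [0.4479 0.1073 0.0408] [254.2 194.1]
```

View pics/w4.png

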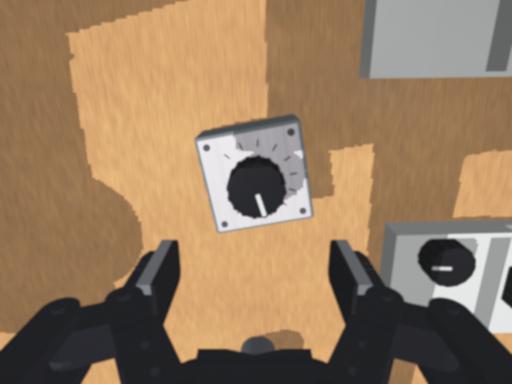

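```bash
python3 -m pendant '[[[0,2,-40,0,70],[0,0,-35,0,70],[0,0,-20,0,70],[0,0,-9,0,70],[0,0,0,0,40],[0,0,0,0,20],[0,0,0,0,20],[0,0,0,0,20]]]'; python3 -m pendant '[[[0,0,0,0,20],[0,0,0,0,20]]]'
```

```text
time_s: 10.1
eef_pos: [0.45, 0.1102, 0.0473]
eef_rot: [0.001, 0.728, 0.686, 0.001]
wrist_force: [-2.0, -1.3, 5.5]
opening: 0.492
time_s: 10.35
eef_pos: [0.4501, 0.1102, 0.0474]
eef_rot: [0.001, 0.728, 0.686, 0.001]
wrist_force: [-1.8, -0.3, 6.6]
opening: 0.488
```

```bash
python3 -m pendant '[[[0,0,1,10,20],[0,0,2,10,20],[0,0,2,-10,20],[0,0,2,-10,20],[0,0,2,-10,20],[0,0,2,-10,20],[0,0,2,10,20],[0,0,2,10,20]]]';  python3 -m pendant '[[[0,0,2,10,20],[0,0,2,10,20],[0,0,2,-10,20],[0,0,2,-10,20],[0,0,3,0,20],[0,0,5,0,20],[0,0,20,0,20],[0,0,30,0,20]]]'
python3 - <<'E'
from h import *
c=cam('wrist','w5.png'); print(monitor.get_obs()['eef_pos'])
E
```

```text
time_s: 11.35
eef_pos: [0.4496, 0.1105, 0.0617]
eef_rot: [0.0, 0.726, 0.688, 0.0]
wrist_force: [0.2, 0.1, -0.1]
opening: 0.489
time_s: 12.35
eef_pos: [0.4484, 0.1104, 0.1274]
eef_rot: [-0.001, 0.727, 0.687, -0.001]
wrist_force: [-0.4, 0.4, -0.0]
opening: 0.49
[0.45141096 0.11050973 0.13183188]
```

View pics/w5.png

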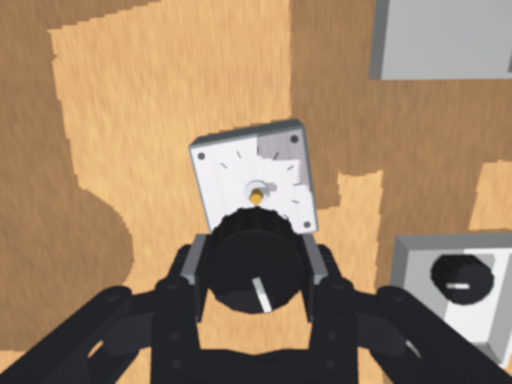

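The spindle is bare and the knob is in the fingers. Next it goes into the tray's right half.

```bash
python3 -m pendant '[[[26,-22,25,0,20],[26,-23,0,0,20],[26,-23,0,0,20],[26,-23,0,0,20],[26,-23,0,0,20],[25,-23,0,0,20],[25,-23,0,0,20],[0,0,0,0,20]]]'; python3 -m pendant '[[[0,0,-40,0,20],[0,0,-40,0,20],[0,0,-30,0,20],[0,0,-20,0,20],[0,0,-10,0,20],[0,0,-4,0,20],[0,0,0,0,20],[0,0,0,0,20]]]'
```

```text
time_s: 13.4
eef_pos: [0.6305, -0.0515, 0.1522]
eef_rot: [0.001, 0.728, 0.686, 0.0]
wrist_force: [-0.8, 0.0, -0.7]
opening: 0.492
time_s: 14.4
eef_pos: [0.63, -0.0498, 0.0094]
eef_rot: [0.001, 0.728, 0.686, 0.0]
wrist_force: [0.5, -0.0, -0.2]
opening: 0.49
```

```bash
python3 -m pendant '[[[0,0,-1,0,20],[0,0,-1,0,20],[0,0,-1,0,20],[0,0,0,0,20]]]'
```

```text
time_s: 14.9
eef_pos: [0.6297, -0.0498, 0.0074]
eef_rot: [0.0, 0.728, 0.686, 0.0]
wrist_force: [-5.4, 0.9, 14.4]
opening: 0.492
```

```bash
python3 -m pendant '[[[0,0,0,0,54],[0,0,0,0,56],[0,0,5,0,56],[0,0,25,0,56],[0,0,40,0,70],[0,0,40,0,85],[-30,-9,35,0,85],[-30,-9,0,0,85]]]'; python3 -m pendant '[[[-32,-10,0,0,85],[-32,-10,0,0,85],[-32,-10,0,0,85],[-32,-10,0,0,70],[0,0,0,0,70]]]'
python3 - <<'E'
from h import *
c=cam('wrist','w6.png'); print(monitor.get_obs()['eef_pos'])
for n in ('capacitor','cap_tray','knob_tray','fitted_knob','loose_knob'):
  for r in spotter.tip_of('wrist',n)[:2]: print(n,r['confidence'],w(c,r['at']).round(4),pix(c,w(c,r['at'])))
E
```

```text
time_s: 15.9
eef_pos: [0.5709, -0.0685, 0.1542]
eef_rot: [0.003, 0.728, 0.686, 0.002]
wrist_force: [-0.9, -1.3, -0.9]
opening: 0.996
time_s: 16.52
eef_pos: [0.4397, -0.1079, 0.1503]
eef_rot: [-0.0, 0.728, 0.685, -0.0]
wrist_force: [-0.0, 1.1, 0.3]
opening: 0.816
[ 0.44102428 -0.10793748  0.15070671]
capacitor 0.77 [ 0.4392 -0.108   0.002 ] [253.7 168.8]
cap_tray 0.75 [ 5.821e-01 -2.638e-01 -3.000e-04] [393.1 298.3]
knob_tray 0.76 [ 0.6325 -0.0188 -0.0016] [473.7  53.9]
loose_knob 0.94 [0.6273 0.0119 0.0093] [481.8  11.6]
```

View pics/w6.png

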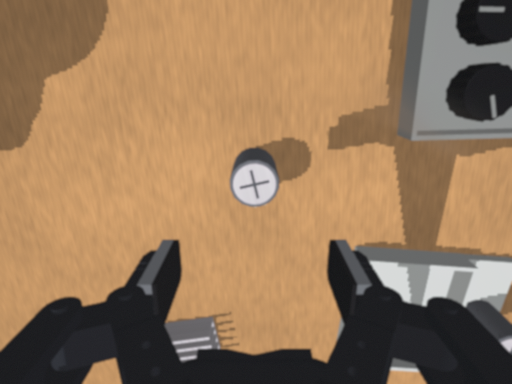

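Both knobs stand in the tray, and the capacitor (255,184) is right below. I grip it.

```bash
python3 -m pendant '[[[0,0,-40,0,70],[0,0,-40,0,70],[0,0,-35,0,70],[0,0,-15,0,70],[0,0,-5,0,70],[0,0,0,0,40],[0,0,0,0,16],[0,0,0,0,16]]]'; python3 -m pendant '[[[0,0,0,0,16],[0,0,0,0,16],[0,0,0,0,16],[0,0,5,0,16],[0,0,25,0,16],[0,0,40,0,16],[0,0,40,0,16],[0,0,25,0,16]]]'
```

```text
time_s: 17.82
eef_pos: [0.4425, -0.1083, 0.0167]
eef_rot: [0.001, 0.728, 0.686, 0.0]
wrist_force: [-0.1, 0.4, 7.3]
opening: 0.452
time_s: 18.82
eef_pos: [0.4418, -0.1079, 0.1527]
eef_rot: [0.001, 0.728, 0.686, 0.0]
wrist_force: [-0.3, -0.9, -0.7]
opening: 0.453
```

```bash
python3 -m pendant '[[[20,-22,0,0,16],[20,-23,0,0,16],[20,-23,0,0,16],[20,-23,0,0,16],[20,-23,0,0,16],[21,-23,0,0,16],[21,-23,0,0,16],[0,0,0,0,16]]]'
python3 - <<'E'
from h import *
c=cam('wrist','w7.png'); p=monitor.get_obs()['eef_pos'];print(p)
for r in spotter.tip_of('wrist','cap_tray')[:2]: print(r['confidence'],w(c,r['at']).round(4))
for r in spotter.tip_of('wrist','capacitor')[:2]: print('cap',r['confidence'],w(c,r['at']).round(4))
for x,y in((-.055,.065),(.055,.065)): 
  for yaw in (-.03,-.1):
    print(x,y,yaw,pix(c,[.584+x*np.cos(yaw)-y*np.sin(yaw),-.268+x*np.sin(yaw)+y*np.cos(yaw),.028]))
E
```

```text
time_s: 19.82
eef_pos: [0.5838, -0.2691, 0.1503]
eef_rot: [0.0, 0.728, 0.685, -0.0]
wrist_force: [0.2, 0.9, 0.3]
opening: 0.45
[ 0.58296233 -0.2678556   0.14998192]
0.68 [ 0.5837 -0.2665  0.1347]
0.61 [ 0.5817 -0.2652 -0.002 ]
cap 0.89 [ 0.5835 -0.2684  0.1382]
-0.055 0.065 -0.03 [183.2  99.8]
-0.055 0.065 -0.1 [188.6  94.8]
0.055 0.065 -0.03 [320.8  95.5]
0.055 0.065 -0.1 [326.2 100.5]
```

View pics/w7.png

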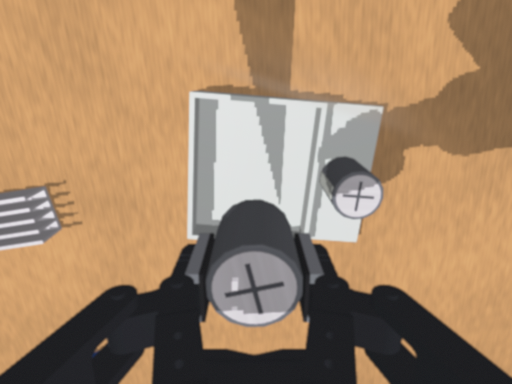

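The tray corners match (190,93)/(327,101), so I lower it.

```bash
python3 -m pendant '[[[0,0,-40,0,16],[0,0,-40,0,16],[0,0,-25,0,16],[0,0,-15,0,16],[0,0,-7,0,16],[0,0,-2,0,16],[0,0,-1,0,16],[0,0,0,0,16]]]'
```

```text
time_s: 20.98
eef_pos: [0.5837, -0.2679, 0.0211]
eef_rot: [0.001, 0.728, 0.686, 0.0]
wrist_force: [0.5, 1.1, -1.2]
opening: 0.448
```

```bash
python3 -m pendant '[[[0,0,-1,0,16],[0,0,-1,0,16],[0,0,0,0,16]]]'
```

```text
time_s: 21.35
eef_pos: [0.5837, -0.268, 0.0206]
eef_rot: [0.001, 0.728, 0.686, -0.0]
wrist_force: [-4.5, 2.8, 13.3]
opening: 0.456
```

```bash
python3 -m pendant '[[[0,0,0,0,50],[0,0,0,0,53],[0,0,10,0,53],[0,0,40,0,53],[0,0,45,0,70],[-30,-5,36,0,85],[-40,-6,0,0,85],[-40,-6,0,0,85]]]'; python3 -c "
from h import *
o=monitor.get_obs();print(np.round(o['q'],2))"; python3 -m pendant '[[[-40,-6,0,0,85],[-40,-6,0,0,85],[-41,-7,0,0,85],[0,0,0,0,85]]]';python3 -c "
from h import *
o=monitor.get_obs();print(np.round(o['q'],2),o['eef_pos'])
c=cam('wrist')
for r in spotter.tip_of('wrist','heat_sink')[:2]: print(r['confidence'],w(c,r['at']).round(4))"
```

```text
time_s: 22.35
eef_pos: [0.4726, -0.285, 0.1507]
eef_rot: [0.001, 0.728, 0.686, 0.0]
wrist_force: [-0.6, -0.5, 0.2]
opening: 0.994
[-0.76  0.21  1.74 -0.    1.18 -0.7 ]
time_s: 22.85
eef_pos: [0.3504, -0.304, 0.1498]
eef_rot: [0.0, 0.729, 0.685, -0.0]
wrist_force: [1.8, -0.2, 0.0]
opening: 1.001
[-0.97  0.02  1.96 -0.    1.16 -0.91] [ 0.35040272 -0.30398123  0.14975341]
0.79 [ 0.3518 -0.2997  0.0014]
```

```bash
python3 -m pendant '[[[0,0,0,-10,85],[0,0,0,-10,85],[0,0,0,-10,85],[0,0,0,-10,85],[0,0,0,-10,85],[0,0,0,-10,85],[0,0,0,-10,85],[0,0,0,-10,85]]]'
python3 - <<'E'
from h import *
c=cam('wrist','w8.png'); print(monitor.get_obs()['eef_pos'],c['origin'])
for r in spotter.tip_of('wrist','heat_sink')[:2]: print(r['confidence'],w(c,r['at']).round(4),pix(c,w(c,r['at'])))
print(rot(monitor.get_obs()['eef_rot'])[:,1])
E
```

```text
time_s: 23.95
eef_pos: [0.3535, -0.3035, 0.1496]
eef_rot: [0.0, 0.998, 0.055, 0.0]
wrist_force: [-0.1, 0.3, -0.5]
opening: 0.996
[ 0.35343845 -0.30352152  0.14956322] [ 0.43306545 -0.2937702   0.29342008]
0.72 [ 0.3535 -0.2993  0.0017] [250.  167.5]
[ 1.15193769e-01 -9.93343004e-01  2.69578569e-04]
```

View pics/w8.png

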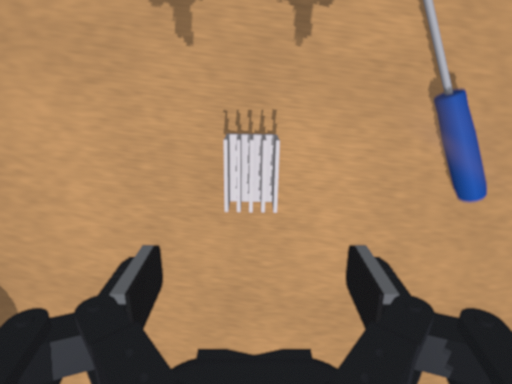

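The sink is aligned with the jaws, its centre about 3 px to the left (+3 mm y).

```bash
python3 -m pendant '[[[0,3,-40,0,72],[0,0,-40,0,72],[0,0,-35,0,72],[0,0,-20,0,72],[0,0,-9,0,72],[0,0,-3,0,72],[0,0,0,0,40],[0,0,0,0,20]]]'; python3 -m pendant '[[[0,0,0,0,20],[0,0,0,0,20],[0,0,0,0,20],[0,0,0,0,20]]]'; python3 -m pendant '[[[0,0,5,0,20],[0,0,25,0,20],[0,0,40,0,20],[0,0,40,0,20],[0,0,50,0,20],[0,0,0,0,20]]]'; python3 -c "
from h import *
c=cam('wrist','w9.png')
t=cam('top')
for r in spotter.tip_of('top','sink_tray')[:2]: print(r['confidence'],w(t,r['at']).round(4))"
```

```text
time_s: 25.05
eef_pos: [0.3529, -0.3016, 0.0035]
eef_rot: [0.001, 0.998, 0.058, 0.001]
wrist_force: [0.3, -0.1, -0.9]
opening: 0.529
time_s: 25.55
eef_pos: [0.3529, -0.3015, 0.0034]
eef_rot: [0.001, 0.998, 0.058, 0.001]
wrist_force: [0.7, 1.4, 6.7]
opening: 0.528
time_s: 26.3
eef_pos: [0.3538, -0.3029, 0.1665]
eef_rot: [0.004, 0.998, 0.058, 0.002]
wrist_force: [-0.0, -0.0, -1.1]
opening: 0.528
0.91 [6.037e-01 2.446e-01 1.000e-04]
0.86 [0.4456 0.6446 0.0008]
```

View pics/w9.png

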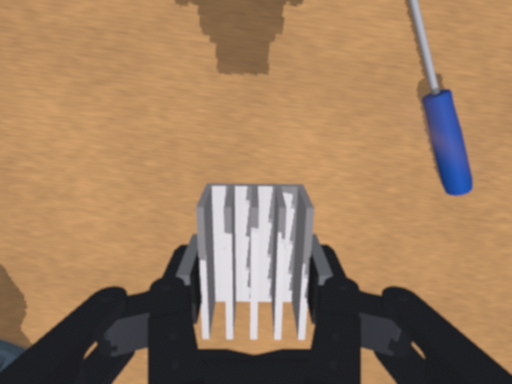

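```bash
python3 -m pendant '[[[10,20,0,-1,20],[15,35,0,-1,20],[20,45,0,-1,20],[20,45,0,-1,20],[20,45,0,-1,20],[20,45,0,-1,20],[20,45,0,-1,20],[20,45,0,-1,20]]]'; python3 -m pendant '[[[20,45,0,-1,20],[20,45,0,0,20],[20,45,0,0,20],[20,45,0,0,20],[15,30,0,0,20],[8,10,0,0,20],[0,0,0,0,20]]]'
python3 - <<'E'
from h import *
c=cam('wrist','w10.png'); print(monitor.get_obs()['eef_pos'])
for r in spotter.tip_of('wrist','sink_tray')[:2]: print(r['confidence'],w(c,r['at']).round(4))
for yaw in (0,-.05):
  for x,y in((.055,.065),(.055,-.065)): 
    print(x,y,yaw,pix(c,[.602+x*np.cos(yaw)-y*np.sin(yaw),.243+x*np.sin(yaw)+y*np.cos(yaw),.028]))
E
```

```text
time_s: 27.45
eef_pos: [0.4963, 0.0262, 0.1602]
eef_rot: [-0.0, 1.0, -0.012, -0.002]
wrist_force: [-0.4, 0.1, -1.0]
opening: 0.528
time_s: 28.32
eef_pos: [0.5994, 0.2441, 0.1604]
eef_rot: [0.001, 1.0, -0.021, -0.001]
wrist_force: [-0.9, 0.3, -1.4]
opening: 0.528
[0.59938596 0.24347213 0.16082218]
0.63 [ 0.5988  0.2471 -0.0009]
0.055 0.065 0 [175.5 109. ]
0.055 -0.065 0 [331.1 102.5]
0.055 0.065 -0.05 [178.4 105. ]
0.055 -0.065 -0.05 [334.1 106.5]
```

View pics/w10.png

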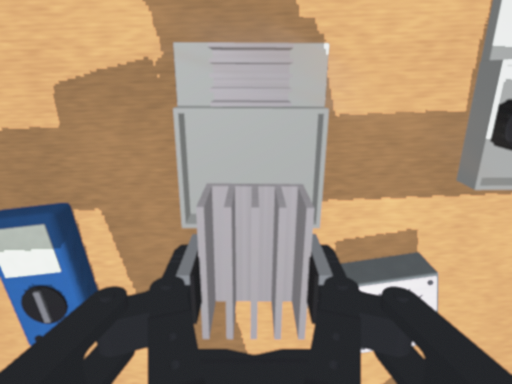

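The white sink tray is under the tool; its rim corners (174,107) and (328,107) put its centre at about (0.601,0.247). I lower the sink there.

```bash
python3 -m pendant '[[[1,3,-40,0,20],[0,0,-40,0,20],[0,0,-35,0,20],[0,0,-20,0,20],[0,0,-12,0,20],[0,0,-5,0,20],[0,0,-2,0,20],[0,0,0,0,20]]]'
```

```text
time_s: 29.42
eef_pos: [0.6019, 0.2476, 0.0092]
eef_rot: [-0.0, 1.0, -0.021, 0.001]
wrist_force: [0.4, -0.8, -1.1]
opening: 0.525
```

```bash
python3 -m pendant '[[[0,0,-1,0,20],[0,0,-1,0,20],[0,0,0,0,20]]]'
```

```text
time_s: 29.8
eef_pos: [0.6017, 0.2476, 0.0074]
eef_rot: [-0.0, 1.0, -0.021, 0.0]
wrist_force: [-2.2, -0.5, 4.4]
opening: 0.528
```

```bash
python3 -m pendant '[[[0,0,0,0,54],[0,0,0,0,58],[0,0,8,0,60],[0,0,35,0,60],[0,0,45,0,60],[-20,0,45,0,60],[-40,0,40,0,60],[-40,0,20,0,60]]]'; python3 -m pendant '[[[-40,0,0,0,60],[-40,0,0,0,60],[-30,0,0,0,60],[0,0,0,0,60]]]'
python3 - <<'E'
from h import *
c=cam('top','t2.png'); cv2.imwrite('pics/t2c.png',cv2.resize(c['img'][100:240,120:440,::-1],None,fx=2.5,fy=2.5,interpolation=cv2.INTER_CUBIC))
s=cam('side','s2.png')
for n,cc in (('top',c),('side',s)):
  for t in ['fitted_knob','loose_knob','heat_sink','capacitor','multimeter','screwdriver']:
    for r in spotter.tip_of(n,t)[:3]: print(n,t,round(r['confidence'],2),w(cc,r['at']).round(3))
cv2.imwrite('pics/s2c.png',cv2.resize(s['img'][120:320,170:370,::-1],(600,600),interpolation=cv2.INTER_CUBIC))
E
```

```text
time_s: 30.8
eef_pos: [0.5015, 0.2476, 0.2026]
eef_rot: [-0.001, 1.0, -0.021, 0.002]
wrist_force: [-0.1, 0.6, 0.6]
opening: 0.705
time_s: 31.3
eef_pos: [0.3897, 0.2476, 0.1998]
eef_rot: [-0.0, 1.0, -0.02, 0.0]
wrist_force: [0.7, -0.2, -0.3]
opening: 0.704
top fitted_knob 0.58 [ 0.629 -0.055  0.003]
top loose_knob 0.46 [0.63  0.007 0.   ]
top heat_sink 0.59 [0.603 0.242 0.003]
top capacitor 0.74 [ 0.585 -0.273  0.004]
top multimeter 0.62 [ 0.494  0.46  -0.001]
top screwdriver 0.63 [ 0.444 -0.458  0.   ]
side fitted_knob 0.69 [ 0.628 -0.047  0.007]
side loose_knob 0.66 [0.628 0.005 0.003]
side heat_sink 0.76 [0.6   0.245 0.011]
side capacitor 0.65 [ 0.582 -0.265  0.006]
side multimeter 0.58 [0.494 0.46  0.001]
side multimeter 0.26 [0.628 0.008 0.004]
side screwdriver 0.62 [ 0.437 -0.456  0.001]
```

View pics/t2c.png

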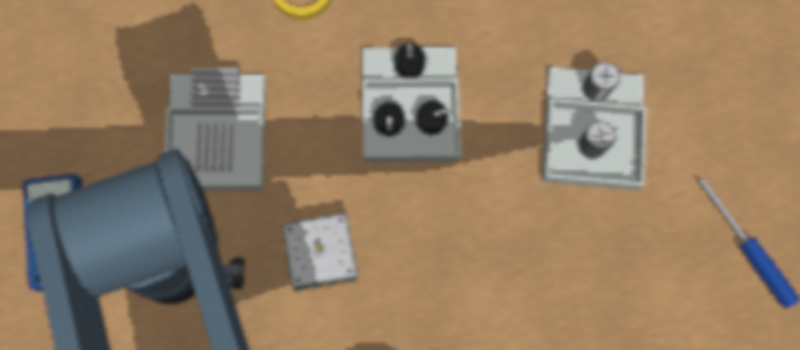

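View pics/s2c.png

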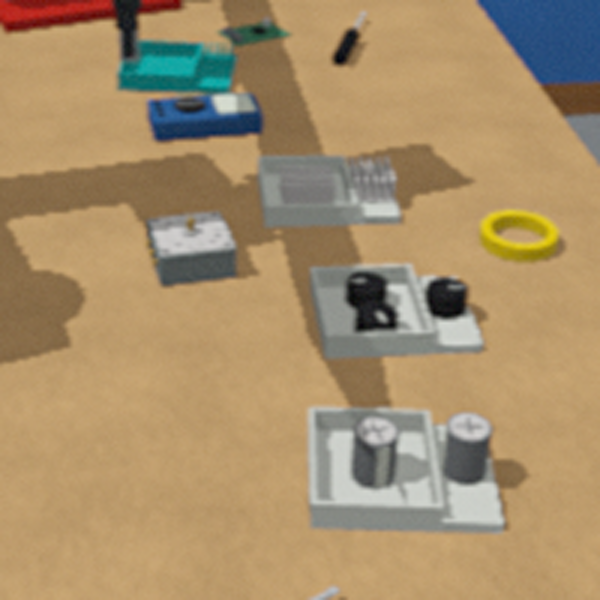

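All the parts sit in their trays, but the nearer knob shows an odd bright patch from the side (377,313). I take a closer look with the wrist camera to rule out a tilt.

```bash
python3 -m pendant '[[[23,-45,0,0,60],[23,-45,0,0,60],[23,-45,0,0,60],[23,-45,0,0,60],[23,-45,0,0,60],[23,-45,0,0,60],[0,0,0,0,60]]]'
python3 - <<'E'
from h import *
c=cam('wrist','w11.png')
for t in ['fitted_knob','loose_knob']:
    for r in spotter.tip_of('wrist',t)[:3]: print(t,round(r['confidence'],2),w(c,r['at']).round(3))
E
```

```text
time_s: 32.88
eef_pos: [0.5304, -0.0257, 0.1993]
eef_rot: [0.0, 1.0, -0.023, 0.0]
wrist_force: [-0.2, 0.3, -0.4]
opening: 0.703
fitted_knob 0.86 [ 0.63  -0.052  0.005]
loose_knob 0.63 [0.623 0.008 0.005]
```

View pics/w11.png

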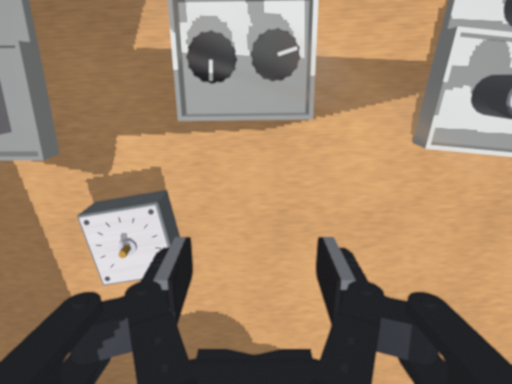

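Both knobs (211,57) and (274,53) lie flat and look alike, tops up, so the patch was most likely sunlit floor. The arm is clear, so I hand in.

```bash
python3 -c "
from bench import order
print(order.hand_in())"
```

```text
the job is handed in; nothing more can be done
None
```

I sorted all four parts into their white trays and handed the job in at about 33 s of the 115 s allowed. The fitted knob came off the spindle with twisting. Each part was lowered until the wrist force showed contact with the tray floor, between about 4 and 14 N, and then released.

**Position checks:** The last top and side readings put every part within about 35 mm of its compartment's centre, with undersides at 0–11 mm. The tolerances are 45 mm in x, 55 mm in y and 0–10 mm in height. The 11 mm figure was the side camera's reading of the heat sink; the top camera gave 3 mm, and the networks are good to about 4 mm.

**Bystanders:** The multimeter and screwdriver readings agreed with the first ones to within a few millimetres, and the turquoise tray was never approached.

**Doubtful check:** One knob showed an odd bright patch in the side view. A closer wrist picture showed both knobs flat with their pointers up, so I took it for sunlit floor. The heat sink's fins run across its sample's fins, but it stands fins up, and the task sets no direction for them.

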